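Refit the filler cap of a way-oil lubricator

ROBOT

A 7-joint arm with a two-finger parallel gripper is mounted at the origin on the work surface. World frame = base frame: x ahead of the robot, y to its left, z up, the work surface at z = 0. Lengths are in m, angles in rad, forces in N, time in s.
With the tool pointing down it reaches from about 0.35 to 0.9 m from the base axis. Payload 8.1 kg.
Tool frame: the origin (TCP) lies where the fingers leave the gripper's body, on its centre line; the fingertips stand 66 mm ahead of it and the grasp point (between the pads) lies ahead of it (ctrl.tcp_to_grasp is the x of the grasp point in the tool frame, in m); x points along the fingers, y is the direction in which the jaws open and shut, and the axes are right-handed (so a half turn about x gives the same grasp; the last joint's range is limited). The gripper opens to 92 mm and grips with 3 to 60 N. Pads are 19 mm wide; open, the fingers measure 130 mm over their backs; the gripper's body (75 mm by 190 mm) begins 47 mm behind the grasp point.
Start: joints at [1.199, 0.434, 0.025, 1.573, -0.012, 1.134, -0.075], TCP at [0.166, -0.603, 0.292] pointing down, gripper open.
Joint ranges: [-2.62, 2.62], [-0.44, 2.09], [-1.27, 1.32], [0.08, 2.57], [-1.32, 4.46], [0.12, 2], [-2.74, 2.74]. Speed limits (rad/s): [2.22, 2.22, 3.01, 3.01, 3.14, 3.14, 3.14].

INTERFACE

Orientations are given as a unit quaternion [w, x, y, z].
In Python, from bench import sensors, read_camera, job, ctrl gives the robot as it stands.
- The arm moves only by the tool carry_out, never from a script. Its argument "commands" is a list of rows, each a list of 5 numbers: the closure, from 0 (fully open) to 1 (shut), then the shift along the world's x, y, z in m, then the turn about the world's z in degrees. In form: [[grip, tx, ty, tz, twist], ...]. A call has 1 to 20 rows; each row is the pose to reach, as a shift and turn from the pose commanded when the call began; what a row does not reach only later rows make up. A row lasts 1/8 s, in which the tool goes at most 62.5 mm and 10.7 degrees, less where a joint would pass 70% of its speed; a pose out of reach is approached as far as the arm can. A call with a gripper value outside its range is refused whole. The fingers move at their own pace and stop on an object; the grip force is fixed at half the most. Time passes only in rows, so rows that repeat a pose let the fingers close. It gives the time, the measured TCP pose, the force and the opening at its end, in the units of the state.
- sensors.observe(): the state, without advancing time (a new reading comes with each control period).
- read_camera(name): name is "scene" or "side" or "wrist"; returns a dict with "image" (420x560x3 uint8, red, green, blue), "fx", "fy", "cx", "cy" (pixels), "distortion" ([k1, k2, p1, p2, k3] as OpenCV has them; the pictures are not rectified), "R" (3x3) and "t" (3): a world point X has camera coordinates R X + t; the wrist camera has in their place "T_tool_cam" (4x4, takes a point from camera to tool coordinates, whose origin is the TCP and whose axes are the tool frame's). Camera axes: x right, y down, z forward; pixel columns grow to the right and rows downward; lengths in m; the calibration is good to about 2 mm. A picture is of the moment at which its call begins: read the wrist's pose just before it. There is no depth.
- job.close_job(): hands the job in, once; it reports no verdict.
The state is a dict: "time": time; "joints": joint angles; "qd": joint speeds; "effort": joint torques, N m; "eef_pos": TCP position; "orientation": TCP orientation; "force": force on the tool from outside, world axes, zero at the start; "ft_torque": the same for the moment, N m; "gripper_width": finger opening in m.
Only numpy, scipy, OpenCV 4.12 (cv2) and the standard library are available. Lean on these libraries where they do the work, as an engineer would, in place of code of your own. Each camera call takes 0.05 s, during which the arm holds its last target. There are 200 camera calls.

TASK

The grinder's way-oil lubricator has been topped up: put its black filler cap back on the filler neck. Set it level on the thread and, pressing only lightly, turn it backward (anticlockwise from above) until it has ridden up to the thread start and you feel it drop off it; then screw it forward (clockwise) until it is fully home and hand-tight, its skirt down on the neck's shoulder. Do not force the thread, leave the cap there, let go of it, and leave the other things on the bench where they are.

Things in the scene. Friction and masses are not known exactly. Their poses are not given: they have to be found in the camera images.
- cap_center (a point): The filler cap: round, ribbed, black plastic, 62 mm across, 33 mm high, about 60 g, standing the right way up on the bench. The point is its centre, 16.5 mm above its lower edge; z is up its axis. Inside its 23 mm deep cavity are three thread lugs 120 degrees apart (three-start right-hand thread); neither its outside nor its reported yaw tells where they are.
- neck_shoulder (a point): On the axis of the filler neck, in the plane of the flat round shoulder (60 mm across, 5 mm above the lid) on which the cap's lower edge rests when fully home (cap_center then 16.5 mm above this point); z is up the neck. Three thread ridges run round the neck, lead 18 mm a turn: 1 rad clockwise lowers the cap by 2.9 mm. Play up and down in the thread 1.4 mm.
- lubricator: The lubricator, fixed: a white oil tank with a grey lid on a grey pump block, 150 x 235 mm at the foot, lid top 180 mm above the bench. Origin at the centre of its foot; the neck's axis is 42 mm from there along its -y; a low round black level-switch head (34 mm across, 24 mm high) stands on the lid 66 mm along its +y.
- snap_gauge: Bystander: a dial snap gauge lying on the bench, about 60 x 195 mm, 17 mm high; origin in the bow at bench height.
- spindle: Bystander: a ground steel spindle standing on its collar, 54 mm across, 148 mm high; origin at the centre of its foot.
- oil_bottle: Bystander: a closed oil bottle, 68 mm across, 170 mm high; origin at the centre of its foot.
- wrench: Bystander: a 170 mm wrench lying on the bench.
- neck_rim (a point): On the neck's axis at its bevelled rim, 22 mm above the shoulder. The barrel is 42 mm across, 0.8 mm inside the cap's lugs all round. With the lugs on top of the ridges the cap's lower edge is 4 to 10 mm above the shoulder: turning back raises it to 10 mm, then, once every 120 degrees, it drops to 4 mm. From there about 2.2 rad forward (lugs under the ridges) bring it home.
- seal (a joint): Springy rubber ring on the neck's rim, 37 mm across, 3 mm high: its compression in m, 0 when free. It pushes the cap up (8 N per mm) over the last 2 mm before home (0.002 when home). Once the skirt bears on the shoulder the turning moment rises by about 0.25 N m per 0.05 rad; 0.3 N m is tight enough. The thread holds by friction, so the cap may be let go and gripped afresh at any time.

How it is judged:
On the way, in this order (a step that is already met when the one before it is completed fails the run):
1. the cap, bearing on the thread and square to it, has been turned back up to the crest of the thread starts (horizontal distance between cap_center and neck_shoulder below 0.003 m and z of cap_center in the frame of neck_shoulder between 0.0253 and 0.0275 m and contact force between cap and lubricator above 0.3 N and angle between cap_center's own z axis and vertical below 0.1 rad), for 0.1 s.
2. the cap has dropped off the thread starts (horizontal distance between cap_center and neck_shoulder below 0.003 m and z of cap_center in the frame of neck_shoulder below 0.0222 m), for 0.2 s.
At the end, for the whole second after the job is handed in: The cap is screwed fully home: its lower edge within 1 mm of the shoulder, centred on the neck within 3 mm, tilted less than 0.06 rad, at rest and let go; the four other things are within 20 mm of where they were (horizontal distance between cap_center and neck_shoulder below 0.003 m and z of cap_center in the frame of neck_shoulder below 0.0175 m and angle between cap_center's own z axis and vertical below 0.06 rad and linear speed of cap below 0.01 m/s and distance of each of snap_gauge, spindle, oil_bottle, wrench from where it was at the start of the episode below 0.02 m); the robot touches nothing.
It fails at once if the thread is forced: more than 45 N between the cap and the lubricator while the cap is still more than 2.5 mm from home (contact force between cap and lubricator above 45 N and z of cap_center in the frame of neck_shoulder above 0.019 m).
It fails at once if the cap is grossly overtightened: more than 250 N in all between the cap and the lubricator (thread and shoulder added up) (contact force between cap and lubricator above 250 N).
It fails at once if one of the other things on the bench (snap gauge, spindle, oil bottle, wrench) is shifted by more than 20 mm (distance of any of snap_gauge, spindle, oil_bottle, wrench from where it was at the start of the episode above 0.02 m).
It also fails if it takes over 70 s, if anything falls off the work surface, if the arm or the gripper's body presses on something with over 40 N, if the wrist force passes 120 N, or if a joint passes its speed limit or range.

## Working session

There is one attempt and no reset: what is moved stays moved. The work goes in short steps, Python scripts to look and compute and a tool call to move; the robot and the scene stay as the last step left them, time stands still between calls to the robot, and variables do not carry over. Pictures are saved under pics/ and viewed, about 8 in all and at most 12, crops included, and the job is handed in when it is done.

Besides the shell and the picture viewer there is one more tool, called after "Call:" by a JSON object that holds its "api" and its "payload", one argument or row to a line. carry_out: Moves the arm, as the interface text tells. Its arguments: {"type":"object","properties":{"commands":{"type":"array","items":{"type":"array","items":{"type":"number"}}}},"required":["commands"]}

```bash
mkdir -p pics
cat > h.py <<'E'
import numpy as np, cv2
from bench import sensors, read_camera, job, ctrl
from scipy.spatial.transform import Rotation as Ro
def cam(name):
    s=sensors.observe(); c=read_camera(name)
    K=np.array([[c['fx'],0,c['cx']],[0,c['fy'],c['cy']],[0,0,1]]); D=np.array(c['distortion'],float)
    if name=='wrist':
        q=s['orientation']; T=np.eye(4); T[:3,:3]=Ro.from_quat([q[1],q[2],q[3],q[0]]).as_matrix(); T[:3,3]=s['eef_pos']
        T=T@np.array(c['T_tool_cam']); Rw,o=T[:3,:3],T[:3,3]
    else:
        R=np.array(c['R']); Rw=R.T; o=-R.T@np.array(c['t'])
    return c['image'],K,D,Rw,o
def ray(K,D,Rw,px):
    p=cv2.undistortPoints(np.array(px,float).reshape(-1,1,2),K,D).reshape(-1,2)
    return np.c_[p,np.ones(len(p))]@Rw.T
def plane(K,D,Rw,o,px,z):
    d=ray(K,D,Rw,px); return o+d*((z-o[2])/d[:,2])[:,None]
def save(n,im): cv2.imwrite('pics/'+n+'.png',im[:,:,::-1])
E
python3 - <<'E'
from h import *
s=sensors.observe()
for k in s: print(k,np.round(s[k],3))
print(ctrl.tcp_to_grasp)
ims=[]
for n in ['scene','side','wrist']:
    im,K,D,Rw,o=cam(n); save(n+'0',im); print(n,o.round(3),Rw[:,2].round(2)); ims.append(im)
E
```

```text
time 0.0
joints [ 1.199  0.435  0.025  1.574 -0.012  1.134 -0.075]
qd [ 0.001  0.    -0.001 -0.001  0.001 -0.     0.001]
effort [-0.0000e+00 -6.6785e+01  9.8500e-01 -3.1445e+01 -6.0000e-02  4.3000e-02
  0.0000e+00]
eef_pos [ 0.166 -0.602  0.291]
orientation [-0.094 -0.701 -0.095  0.701]
force [ 0.411 -0.024 -0.663]
ft_torque [ 0.018  0.015 -0.043]
gripper_width 0.092
0.0467
scene [1.569 0.202 0.891] [-0.77 -0.15 -0.62]
side [-0.006  0.833  0.95 ] [ 0.46 -0.64 -0.61]
wrist [ 0.24  -0.582  0.384] [-0.27 -0.07 -0.96]
```

View pics/scene0.png

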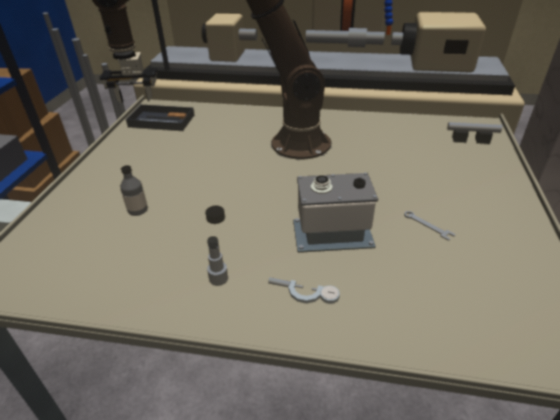

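View pics/side0.png

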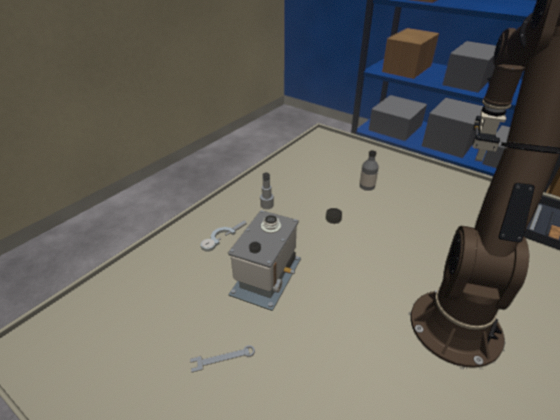

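The scene view shows the cap at about (215,214) and the neck at about (321,183). The side view shows the cap at (334,215) and the neck at (270,223), with the bottle and spindle beyond the cap.

Run:
```python
from h import *
for n,pc,pn,ps,pb,pw in [('scene',(215,214),(321,183),(217,276),(135,205),(430,225)),('side',(334,215),(270,222),(267,203),(368,186),(222,357))]:
    im,K,D,Rw,o=cam(n); 
    f=lambda p,z:plane(K,D,Rw,o,[p],z)[0].round(3)
    g=im[max(0,pc[1]-15):pc[1]+15,pc[0]-20:pc[0]+20].astype(int).sum(2)<110
    ys,xs=np.nonzero(g); print(n,g.sum(),xs.mean()+pc[0]-20,ys.mean()+pc[1]-15)
    print('cap',f((xs.mean()+pc[0]-20,ys.mean()+pc[1]-15),.0165),'neck',f(pn,.196),'spindle',f(ps,.01),'bottle',f(pb,.02))
    if n=='scene':
        print('lidcorners',[f(p,.18) for p in [(298,204),(373,202),(369,178),(300,182)]], 'switch',f((359,184),.192))
s=sensors.observe();
```

```text
scene 0 nan nan
cap [nan nan nan] neck [0.56  0.131 0.196] spindle [ 0.784 -0.129  0.01 ] bottle [ 0.522 -0.49   0.02 ]
lidcorners [array([0.646, 0.078, 0.18 ]), array([0.608, 0.277, 0.18 ]), array([0.492, 0.265, 0.18 ]), array([0.541, 0.069, 0.18 ])] switch [0.545 0.237 0.192]
side 0 nan nan
cap [nan nan nan] neck [0.561 0.132 0.196] spindle [ 0.784 -0.127  0.01 ] bottle [ 0.509 -0.463  0.02 ]<stdin>:6: RuntimeWarning: Mean of empty slice.
  ret = ret.dtype.type(ret / rcount)
<stdin>:7: RuntimeWarning: Mean of empty slice.
```

Run:
```python
from h import *
for n,pc in [('scene',(215,214)),('side',(334,215))]:
    im,K,D,Rw,o=cam(n)
    sub=im[pc[1]-15:pc[1]+15,pc[0]-20:pc[0]+20].astype(int).sum(2); t=(sub.min()+np.median(sub))/2
    g=(sub<t).astype(np.uint8); nn,l,st,ce=cv2.connectedComponentsWithStats(g); i=1+st[1:,4].argmax()
    p=ce[i]+[pc[0]-20,pc[1]-15]; print(n,sub.min(),st[i],p,plane(K,D,Rw,o,[p],.0165).round(4))
s=sensors.observe();q=s['orientation'];print(Ro.from_quat([q[1],q[2],q[3],q[0]]).as_matrix().round(4))
```

```text
scene 115 [ 11   7  19  18 290] [214.86206897 214.42068966] [[ 0.5281 -0.2111  0.0165]]
side 116 [ 12   8  16  16 215] [333.51162791 215.29302326] [[ 0.5262 -0.2114  0.0165]]
[[-1.000e-04  2.655e-01 -9.641e-01]
 [ 3.000e-04 -9.641e-01 -2.655e-01]
 [-1.000e+00 -3.000e-04  0.000e+00]]
```

Call:
{"api": "carry_out", "payload": {
  "commands": [
    [0, 0.06, 0.065, 0, 5],
    [0, 0.12, 0.13, 0, 13],
    [0, 0.16, 0.19, 0, 22],
    [0, 0.2, 0.24, 0, 30],
    [0, 0.24, 0.29, 0, 38],
    [0, 0.29, 0.33, 0, 46],
    [0, 0.33, 0.36, -0.03, 52],
    [0, 0.361, 0.392, -0.08, 52],
    [0, 0.361, 0.392, -0.09, 52],
    [0, 0.361, 0.392, -0.09, 52],
    [0, 0.361, 0.392, -0.09, 52],
    [0, 0.361, 0.392, -0.09, 52],
    [0, 0.361, 0.392, -0.09, 52]
  ]
}}

```text
time: 1.98
eef_pos: [0.5267, -0.2118, 0.2031]
orientation: [0.392, 0.589, 0.391, -0.589]
force: [-0.4, 0.3, 0.1]
gripper_width: 0.0917
```

Run:
```python
from h import *
s=sensors.observe(); print(s['time'],s['joints'],s['eef_pos'])
im,K,D,Rw,o=cam('wrist'); save('w1',im)
g=(im.astype(int).sum(2)<150).astype(np.uint8)
nn,l,st,ce=cv2.connectedComponentsWithStats(g)
for i in range(1,nn):
    if st[i,4]>400: print(st[i],ce[i],plane(K,D,Rw,o,[ce[i]],.0165).round(4))
print(cv2.projectPoints(np.array([.527,-.211,.0165]),cv2.Rodrigues(Rw.T)[0],-Rw.T@o,K,D)[0])
```

```text
1.975 [ 0.53073448  0.45793311 -0.33392367  1.80206134  0.18539446  0.91070674
 -0.28162736] [ 0.52669415 -0.21177139  0.2031304 ]
[510   0  50  20 814] [535.89189189   8.34029484] [[ 0.7697 -0.1436  0.0165]]
[ 241  167   77   80 4741] [279.15566336 206.71714828] [[ 0.5274 -0.2135  0.0165]]
[    0   252   560   168 65220] [280.40096596 349.78052745] [[ 0.474  -0.3439  0.0165]]
[[[277.60206002 204.20394633]]]
```

View pics/w1.png

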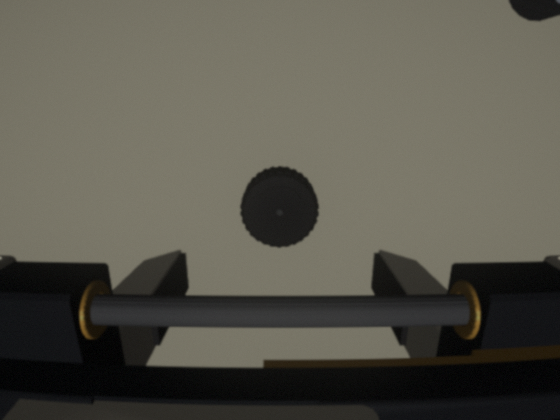

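The wrist view shows the cap at (279,207), centred between the jaws. I'll descend and grip it twice at about 90° apart, so that it is centred in both directions.

Call:
{"api": "carry_out", "payload": {
  "commands": [
    [0, 0.0015, 0.001, -0.03, 10],
    [0, 0.0015, 0.001, -0.06, 20],
    [0, 0.0015, 0.001, -0.09, 30],
    [0, 0.0015, 0.001, -0.115, 40],
    [0, 0.0015, 0.001, -0.132, 45],
    [0, 0.0015, 0.001, -0.132, 45],
    [1, 0.0015, 0.001, -0.132, 45],
    [1, 0.0015, 0.001, -0.132, 45],
    [1, 0.0015, 0.001, -0.132, 45],
    [1, 0.0015, 0.001, -0.132, 45],
    [1, 0.0015, 0.001, -0.132, 45],
    [1, 0.0015, 0.001, -0.132, 45]
  ]
}}

```text
time: 3.52
eef_pos: [0.5287, -0.2097, 0.0708]
orientation: [0.588, 0.393, 0.587, -0.393]
force: [-1.7, -0.3, 6.8]
gripper_width: 0.0618
```

Call:
{"api": "carry_out", "payload": {
  "commands": [
    [0, 0, 0, 0, 0],
    [0, 0, 0, 0, 0],
    [0, 0, 0, 0, 0],
    [0, 0, 0, 0, -10],
    [0, 0, 0, 0, -20],
    [0, 0, 0, 0, -30],
    [0, 0, 0, 0, -40],
    [0, 0, 0, 0, -50],
    [0, 0, 0, 0, -60],
    [0, 0, 0, 0, -70],
    [0, 0, 0, 0, -80],
    [0, 0, 0, 0, -90],
    [0, 0, 0, 0, -90],
    [0, 0, 0, 0, -90],
    [1, 0, 0, 0, -90],
    [1, 0, 0, 0, -90],
    [1, 0, 0, 0, -90],
    [1, 0, 0, 0, -90],
    [1, 0, 0, 0, -90],
    [1, 0, 0, 0, -90]
  ]
}}

```text
time: 6.02
eef_pos: [0.5284, -0.2096, 0.0702]
orientation: [-0.137, -0.694, -0.137, 0.694]
force: [-0.0, 0.3, -0.4]
gripper_width: 0.0616
```

Call:
{"api": "carry_out", "payload": {
  "commands": [
    [1, 0, 0, 0.03, 0],
    [1, 0, 0, 0.08, 0],
    [1, 0, 0, 0.14, 0],
    [1, 0, 0, 0.2, 0],
    [1, -0.01, 0.03, 0.25, 5],
    [1, -0.02, 0.08, 0.26, 10],
    [1, -0.04, 0.14, 0.26, 15],
    [1, -0.05, 0.2, 0.26, 20],
    [1, -0.056, 0.245, 0.26, 21],
    [1, -0.056, 0.259, 0.26, 21],
    [1, -0.056, 0.259, 0.26, 21],
    [1, -0.056, 0.259, 0.26, 21],
    [1, -0.056, 0.259, 0.26, 21]
  ]
}}

```text
time: 7.65
eef_pos: [0.4727, 0.0479, 0.3301]
orientation: [-0.261, -0.657, -0.26, 0.657]
force: [1.1, -0.9, -0.6]
gripper_width: 0.0619
```

Run:
```python
from h import *
s=sensors.observe(); print(s['time'],s['joints'].round(3) if hasattr(s['joints'],'round') else s['joints'],s['eef_pos'],s['force'],s['ft_torque'])
im,K,D,Rw,o=cam('wrist'); save('w2',im)
pr=lambda X:cv2.projectPoints(np.array(X,float),cv2.Rodrigues(Rw.T)[0],-Rw.T@o,K,D)[0].reshape(-1,2).round(1)
print(pr([[.56,.131,.207],[.56,.131,.185]]))
```

```text
7.65 [ 0.007  0.175 -0.256  1.85   0.049  1.123 -1.083] [0.4726936  0.04792494 0.33009987] [ 1.07437955 -0.92157723 -0.55345498] [-0.03942553 -0.05493795 -0.01915384]
[[276.3  30.5]
 [276.6  38. ]]
```

View pics/w2.png

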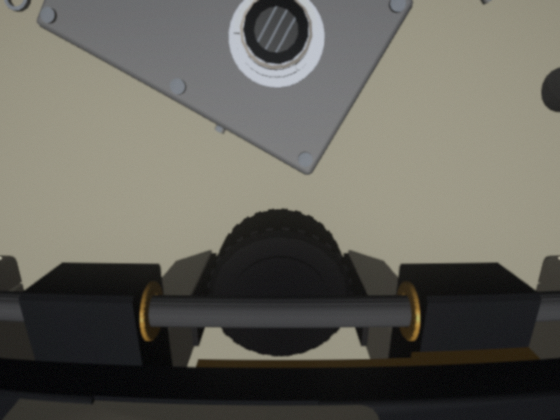

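The shoulder's white ring is at about (277,38) and the black seal ring at about (276,31), within a couple of pixels of the prediction. I'll refine the neck axis from these rings.

Run:
```python
from h import *
im,K,D,Rw,o=cam('wrist')
def circ(mask,z,tag):
    nn,l,st,ce=cv2.connectedComponentsWithStats(mask.astype(np.uint8)); i=l[int(tag[1]),int(tag[0])]
    if i==0: print('miss',tag); return
    m=(l==i).astype(np.uint8); c=max(cv2.findContours(m,0,1)[0],key=len)[:,0]
    c=cv2.convexHull(c)[:,0]; c=c[c[:,1]>1]
    P=plane(K,D,Rw,o,c,z)[:,:2]
    A=np.c_[2*P,np.ones(len(P))]; x=np.linalg.lstsq(A,(P**2).sum(1),rcond=None)[0]
    r=np.sqrt(x[2]+x[:2]@x[:2]); res=np.hypot(*(P-x[:2]).T)-r
    print(z,x[:2].round(4),'r',r.round(4),'rms',res.std().round(5),len(c))
lum=im.astype(int).sum(2); sub=lum[0:100,220:340]; print(lum[37,225:330:5],lum[80,276],lum[60,276])
for t in (400,460,520):circ(lum>t,.185,(276,80))
roi=np.zeros_like(lum,bool); roi[0:75,235:325]=1
for t in (90,120,150): circ((lum<t)&roi,.208,(276,61))
```

```text
[348 571 584 560 341  97 137 339 225 260 230 219 326 208 205  93  88 402
 590 592 406] 588 105
0.185 [0.5599 0.1314] r 0.0305 rms 9e-05 33
0.185 [0.5599 0.1314] r 0.03 rms 6e-05 38
0.185 [0.56   0.1314] r 0.0296 rms 8e-05 32
miss (276, 61)
0.208 [0.5603 0.1317] r 0.0174 rms 0.00012 25
0.208 [0.5602 0.1317] r 0.0177 rms 0.00016 23
```

Call:
{"api": "carry_out", "payload": {
  "commands": [
    [1, 0.03, 0.03, 0, 0],
    [1, 0.06, 0.06, 0, 0],
    [1, 0.0873, 0.0836, 0, 0],
    [1, 0.0873, 0.0836, -0.02, 0],
    [1, 0.0873, 0.0836, -0.035, 0],
    [1, 0.0873, 0.0836, -0.043, 0],
    [1, 0.0873, 0.0836, -0.043, 0],
    [1, 0.0873, 0.0836, -0.043, 0],
    [1, 0.0873, 0.0836, -0.043, 0]
  ]
}}

```text
time: 8.88
eef_pos: [0.56, 0.133, 0.2879]
orientation: [0.261, 0.657, 0.261, -0.657]
force: [0.4, -0.5, -0.6]
gripper_width: 0.0614
```

Run:
```python
from h import *
s=sensors.observe(); print(s['time'],np.round(s['joints'],3),s['eef_pos'],s['force'],s['ft_torque'])
for n in('side','scene'):
    im,K,D,Rw,o=cam(n)
    u,v=cv2.projectPoints(np.array([.56,.131,.21]),cv2.Rodrigues(Rw.T)[0],-Rw.T@o,K,D)[0].ravel().astype(int)
    c=im[v-40:v+40,u-50:u+50]; c=cv2.resize(c,(500,400),interpolation=cv2.INTER_CUBIC); 
    globals()[n]=c
save('s2',np.hstack([side,scene])[:, :800] if 0 else cv2.resize(np.hstack([side,scene]),(800,320)))
```

```text
8.875 [-0.124  0.377 -0.275  1.685  0.113  1.094 -1.246] [0.55997306 0.13300825 0.28794667] [ 0.43882837 -0.54309742 -0.63894294] [-0.03847497  0.05127348 -0.0508058 ]
```

View pics/s2.png

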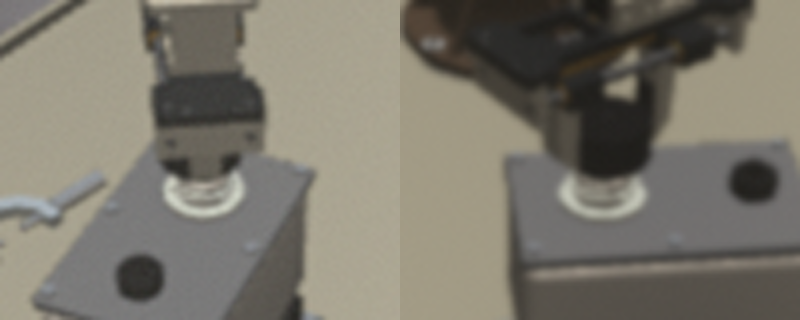

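The side crop shows the cap just above the neck, nearly concentric. In the scene crop a finger hides the cap's left edge, so I'll check its right edge against the projection.

Run:
```python
from h import *
for n in('side','scene'):
    im,K,D,Rw,o=cam(n)
    pr=lambda X:cv2.projectPoints(np.array(X,float),cv2.Rodrigues(Rw.T)[0],-Rw.T@o,K,D)[0].reshape(-1,2)
    u,v=pr([[.56,.131,.21]])[0].astype(int); th=np.linspace(0,6.28,200)
    ring=lambda x,y,r,z: pr(np.c_[x+r*np.cos(th),y+r*np.sin(th),0*th+z])
    c=cv2.resize(im[v-40:v+40,u-50:u+50],None,fx=8,fy=8,interpolation=cv2.INTER_CUBIC)
    for a,col in [(ring(.56,.1315,.03,.185),(255,0,0)),(ring(.56,.133,.031,.2177),(0,255,0)),(ring(.56,.133,.031,.2507),(0,255,0))]:
        cv2.polylines(c,[((a-[u-50,v-40]+.5)*8).astype(int)],True,col,1)
    globals()[n]=c[150:450]
save('s3',np.vstack([side,scene]))
```

```text
(no output)
```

View pics/s3.png

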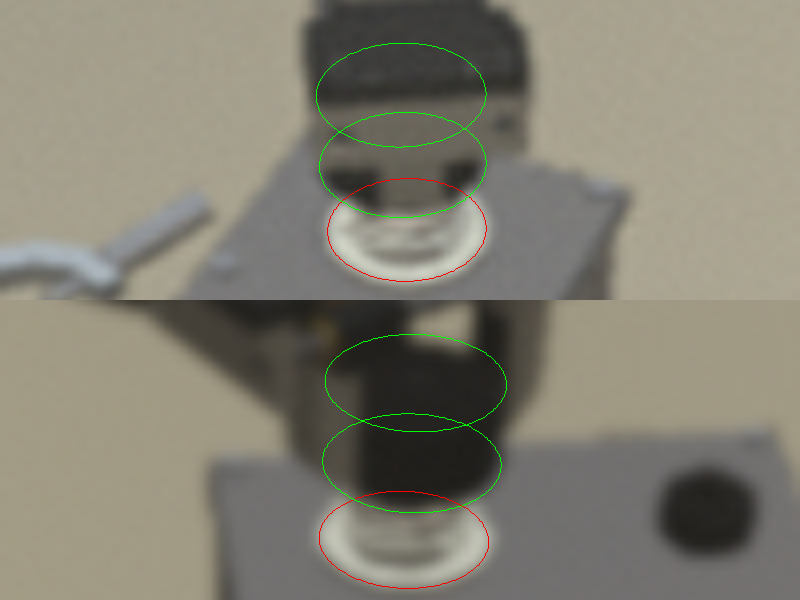

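The projected rings match both views, and the cap needs about −1.5 mm in y. I'll correct that and descend to just above the crest height.

Call:
{"api": "carry_out", "payload": {
  "commands": [
    [1, 0, -0.0015, 0, 0],
    [1, 0, -0.0015, -0.004, 0],
    [1, 0, -0.0015, -0.008, 0],
    [1, 0, -0.0015, -0.011, 0],
    [1, 0, -0.0015, -0.014, 0],
    [1, 0, -0.0015, -0.017, 0],
    [1, 0, -0.0015, -0.019, 0],
    [1, 0, -0.0015, -0.021, 0],
    [1, 0, -0.0015, -0.021, 0]
  ]
}}

```text
time: 10.2
eef_pos: [0.5596, 0.1315, 0.2661]
orientation: [-0.261, -0.657, -0.261, 0.657]
force: [-0.1, 1.2, 0.1]
gripper_width: 0.0619
```

Call:
{"api": "carry_out", "payload": {
  "commands": [
    [1, 0, 0, -0.001, 0],
    [1, 0, 0, -0.002, 0],
    [1, 0, 0, -0.002, 0]
  ]
}}

```text
time: 10.58
eef_pos: [0.5597, 0.1316, 0.2642]
orientation: [-0.261, -0.657, -0.261, 0.657]
force: [-0.7, -0.9, -0.5]
gripper_width: 0.0616
```

Call:
{"api": "carry_out", "payload": {
  "commands": [
    [1, 0, 0, -0.001, 0],
    [1, 0, 0, -0.002, 0],
    [1, 0, 0, -0.002, 0]
  ]
}}

```text
time: 10.95
eef_pos: [0.5597, 0.1316, 0.2621]
orientation: [-0.261, -0.657, -0.261, 0.657]
force: [-0.8, -0.3, -0.2]
gripper_width: 0.0613
```

Call:
{"api": "carry_out", "payload": {
  "commands": [
    [1, 0, 0, -0.001, 0],
    [1, 0, 0, -0.001, 0]
  ]
}}

```text
time: 11.2
eef_pos: [0.5597, 0.1316, 0.2614]
orientation: [0.261, 0.657, 0.261, -0.657]
force: [-2.5, -0.6, 2.1]
gripper_width: 0.0615
```

Call:
{"api": "carry_out", "payload": {
  "commands": [
    [1, 0, 0, -0.001, 0],
    [1, 0, 0, -0.001, 0]
  ]
}}

```text
time: 11.45
eef_pos: [0.5597, 0.1316, 0.2612]
orientation: [0.262, 0.657, 0.261, -0.657]
force: [-5.3, -0.8, 10.1]
gripper_width: 0.0616
```

Contact is at TCP z≈0.2613, which puts the lower edge about 6 mm up, on the ridges. I'll turn back and follow the lead.

Call:
{"api": "carry_out", "payload": {
  "commands": [
    [1, 0, 0, 0.0004, 5],
    [1, 0, 0, 0.0007, 10],
    [1, 0, 0, 0.0009, 15],
    [1, 0, 0, 0.0012, 20],
    [1, 0, 0, 0.0014, 25],
    [1, 0, 0, 0.0017, 30]
  ]
}}

```text
time: 12.2
eef_pos: [0.5598, 0.1318, 0.2628]
orientation: [0.423, 0.567, 0.423, -0.566]
force: [-4.6, 0.8, 7.9]
gripper_width: 0.0615
```

Call:
{"api": "carry_out", "payload": {
  "commands": [
    [1, 0, 0, 0.0002, 5],
    [1, 0, 0, 0.0005, 10],
    [1, 0, 0, 0.0007, 15],
    [1, 0, 0, 0.001, 20],
    [1, 0, 0, 0.0012, 25],
    [1, 0, 0, 0.0015, 30]
  ]
}}

```text
time: 12.95
eef_pos: [0.5599, 0.132, 0.2643]
orientation: [0.556, 0.438, 0.555, -0.437]
force: [-4.6, 0.8, 7.5]
gripper_width: 0.0615
```

Call:
{"api": "carry_out", "payload": {
  "commands": [
    [1, 0, 0, 0.0002, 4],
    [1, 0, 0, 0.0004, 8],
    [1, 0, 0, 0.0006, 12]
  ]
}}

```text
time: 13.32
eef_pos: [0.56, 0.132, 0.2649]
orientation: [0.598, 0.378, 0.598, -0.377]
force: [-3.6, 0.1, 6.6]
gripper_width: 0.0615
```

Call:
{"api": "carry_out", "payload": {
  "commands": [
    [1, 0, 0, 0.0001, 3],
    [1, 0, 0, 0.0002, 6]
  ]
}}

```text
time: 13.58
eef_pos: [0.5601, 0.132, 0.2651]
orientation: [0.617, 0.346, 0.617, -0.345]
force: [-1.6, 1.8, 4.8]
gripper_width: 0.0618
```

Call:
{"api": "carry_out", "payload": {
  "commands": [
    [1, 0, 0, 0.0001, 3],
    [1, 0, 0, 0.0001, 6]
  ]
}}

```text
time: 13.82
eef_pos: [0.5604, 0.132, 0.2652]
orientation: [0.635, 0.314, 0.634, -0.312]
force: [-0.5, 1.2, 4.8]
gripper_width: 0.0615
```

Call:
{"api": "carry_out", "payload": {
  "commands": [
    [1, 0, 0, 0, 4],
    [1, 0, 0, 0, 8]
  ]
}}

```text
time: 14.08
eef_pos: [0.5603, 0.1319, 0.2647]
orientation: [0.655, 0.268, 0.654, -0.267]
force: [-0.7, 0.6, -0.7]
gripper_width: 0.062
```

Call:
{"api": "carry_out", "payload": {
  "commands": [
    [1, 0, 0, 0, 4],
    [1, 0, 0, 0, 8]
  ]
}}

```text
time: 14.32
eef_pos: [0.5601, 0.1316, 0.2643]
orientation: [0.672, 0.222, 0.671, -0.221]
force: [-0.8, 0.3, -0.4]
gripper_width: 0.0615
```

The force vanished and z fell, so the cap has dropped off the thread start. I'll lower it gently.

Call:
{"api": "carry_out", "payload": {
  "commands": [
    [1, 0, 0, -0.001, 0],
    [1, 0, 0, -0.002, 0],
    [1, 0, 0, -0.003, 0],
    [1, 0, 0, -0.004, 0]
  ]
}}

```text
time: 14.82
eef_pos: [0.5598, 0.1315, 0.2603]
orientation: [0.671, 0.222, 0.671, -0.222]
force: [-0.6, -0.4, 5.7]
gripper_width: 0.0613
```

Call:
{"api": "carry_out", "payload": {
  "commands": [
    [1, 0, 0, -0.0007, 0],
    [1, 0, 0, -0.0014, 0],
    [1, 0, 0, -0.0014, 0]
  ]
}}

```text
time: 15.2
eef_pos: [0.5599, 0.1315, 0.2602]
orientation: [0.672, 0.222, 0.671, -0.222]
force: [-4.1, -1.8, 10.7]
gripper_width: 0.0611
```

It now rests about 5 mm up, at centre z≈0.0215. I'll screw forward, following the lead.

Call:
{"api": "carry_out", "payload": {
  "commands": [
    [1, 0, 0, -0.0002, -5],
    [1, 0, 0, -0.0004, -10],
    [1, 0, 0, -0.0006, -15],
    [1, 0, 0, -0.0009, -20],
    [1, 0, 0, -0.0012, -25],
    [1, 0, 0, -0.0014, -30]
  ]
}}

```text
time: 15.95
eef_pos: [0.5604, 0.1315, 0.2588]
orientation: [0.591, 0.39, 0.59, -0.389]
force: [-1.4, -2.5, 7.7]
gripper_width: 0.0615
```

Call:
{"api": "carry_out", "payload": {
  "commands": [
    [1, 0, 0, -0.0003, -5],
    [1, 0, 0, -0.0005, -10],
    [1, 0, 0, -0.0008, -15],
    [1, 0, 0, -0.001, -20],
    [1, 0, 0, -0.0013, -25],
    [1, 0, 0, -0.0015, -30]
  ]
}}

```text
time: 16.7
eef_pos: [0.5602, 0.131, 0.2573]
orientation: [0.47, 0.529, 0.469, -0.528]
force: [-2.3, -3.6, 9.7]
gripper_width: 0.0616
```

Call:
{"api": "carry_out", "payload": {
  "commands": [
    [1, 0, 0, -0.0003, -5],
    [1, 0, 0, -0.0005, -10],
    [1, 0, 0, -0.0008, -15],
    [1, 0, 0, -0.001, -20]
  ]
}}

```text
time: 17.2
eef_pos: [0.56, 0.1309, 0.2563]
orientation: [0.371, 0.602, 0.37, -0.602]
force: [-4.3, -3.8, 12.3]
gripper_width: 0.0615
```

Run:
```python
from h import *
s=sensors.observe(); print(s['time'],np.round(s['joints'],3),s['eef_pos'],s['force'],s['ft_torque'])
```

```text
17.2 [-0.074  0.413 -0.342  1.723  0.159  1.032 -0.939] [0.55998554 0.13086077 0.25630927] [-4.28126624 -3.76864026 12.31308858] [-0.80565122  0.88842652  0.08876765]
```

Call:
{"api": "carry_out", "payload": {
  "commands": [
    [1, 0, 0, -0.0003, -5],
    [1, 0, 0, -0.0005, -10],
    [1, 0, 0, -0.0008, -15],
    [1, 0, 0, -0.001, -20]
  ]
}}

```text
time: 17.7
eef_pos: [0.5598, 0.1309, 0.2554]
orientation: [0.261, 0.658, 0.26, -0.657]
force: [-5.9, -3.1, 13.9]
gripper_width: 0.0621
```

Run:
```python
from h import *
s=sensors.observe(); print(s['time'],np.round(s['joints'],3)[-1],s['eef_pos'],s['force'],s['ft_torque'])
```

```text
17.7 -1.254 [0.55976096 0.13091637 0.25542719] [-5.91989175 -3.09390251 13.87155187] [-0.80745314  1.17735293  0.12683689]
```

Nearly home now. From here I'll turn in small steps and watch the turning moment.

Call:
{"api": "carry_out", "payload": {
  "commands": [
    [1, 0, 0, 0, -4],
    [1, 0, 0, 0, -8],
    [1, 0, 0, 0, -8]
  ]
}}

```text
time: 18.08
eef_pos: [0.5596, 0.1312, 0.2554]
orientation: [0.215, 0.674, 0.214, -0.674]
force: [-4.8, -3.2, 13.5]
gripper_width: 0.0617
```

```bash
cat > st.py <<'E'
from h import *
s=sensors.observe(); print(s['time'],np.round(s['joints'],3)[-1],np.round(s['eef_pos'],4),np.round(s['force'],2),np.round(s['ft_torque'],3))
E
python3 st.py
```

```text
18.075 -1.379 [0.5596 0.1312 0.2554] [-4.81 -3.24 13.46] [-0.596  1.161 -0.129]
```

Call:
{"api": "carry_out", "payload": {
  "commands": [
    [1, 0, 0, 0, -4],
    [1, 0, 0, 0, -8],
    [1, 0, 0, 0, -8]
  ]
}}

```text
time: 18.45
eef_pos: [0.5597, 0.1315, 0.2555]
orientation: [0.167, 0.687, 0.167, -0.687]
force: [-4.4, -1.7, 13.4]
gripper_width: 0.0616
```

```bash
python3 st.py
```

```text
18.45 -1.505 [0.5597 0.1315 0.2555] [-4.35 -1.73 13.36] [-0.393  1.197 -0.174]
```

Call:
{"api": "carry_out", "payload": {
  "commands": [
    [1, 0, 0, 0, -4],
    [1, 0, 0, 0, -8],
    [1, 0, 0, 0, -8]
  ]
}}

```text
time: 18.82
eef_pos: [0.5598, 0.1317, 0.2554]
orientation: [0.119, 0.697, 0.119, -0.697]
force: [-5.6, -1.2, 12.1]
gripper_width: 0.062
```

```bash
python3 st.py
```

```text
18.825 -1.631 [0.5598 0.1317 0.2554] [-5.64 -1.18 12.12] [-0.183  1.103 -0.135]
```

Call:
{"api": "carry_out", "payload": {
  "commands": [
    [1, 0, 0, 0, -4],
    [1, 0, 0, 0, -4]
  ]
}}

```text
time: 19.08
eef_pos: [0.5597, 0.1317, 0.2553]
orientation: [0.094, 0.701, 0.094, -0.7]
force: [-4.4, -1.0, 11.2]
gripper_width: 0.0617
```

```bash
python3 st.py
```

```text
19.075 -1.694 [0.5597 0.1317 0.2553] [-4.43 -0.96 11.19] [-0.239  0.903 -0.115]
```

Call:
{"api": "carry_out", "payload": {
  "commands": [
    [1, 0, 0, 0, -4],
    [1, 0, 0, 0, -4]
  ]
}}

```text
time: 19.32
eef_pos: [0.5596, 0.1317, 0.2552]
orientation: [0.07, 0.704, 0.07, -0.703]
force: [-4.2, -0.6, 11.5]
gripper_width: 0.0616
```

```bash
python3 st.py
```

```text
19.325 -1.757 [0.5596 0.1317 0.2552] [-4.2  -0.58 11.53] [-0.278  0.946 -0.076]
```

Call:
{"api": "carry_out", "payload": {
  "commands": [
    [1, 0, 0, 0, -4],
    [1, 0, 0, 0, -4]
  ]
}}

```text
time: 19.58
eef_pos: [0.5595, 0.1316, 0.2552]
orientation: [0.046, 0.706, 0.045, -0.705]
force: [-4.9, -1.2, 11.4]
gripper_width: 0.0615
```

```bash
python3 st.py
```

```text
19.575 -1.82 [0.5595 0.1316 0.2552] [-4.86 -1.2  11.43] [-0.308  1.079  0.086]
```

Call:
{"api": "carry_out", "payload": {
  "commands": [
    [1, 0, 0, 0, -3],
    [1, 0, 0, 0, -3]
  ]
}}

```text
time: 19.82
eef_pos: [0.5595, 0.1316, 0.2552]
orientation: [0.027, 0.707, 0.027, -0.706]
force: [-4.8, -1.2, 10.8]
gripper_width: 0.0621
```

```bash
python3 st.py
```

```text
19.825 -1.867 [0.5595 0.1316 0.2552] [-4.76 -1.24 10.85] [-0.369  1.107  0.509]
```

The turning moment jumped from 0.09 to 0.51 N m over 3°, so the cap is home and hand-tight. I'll release it and back away.

Call:
{"api": "carry_out", "payload": {
  "commands": [
    [0, 0, 0, 0.001, 0],
    [0, 0, 0, 0.001, 0],
    [0, 0, 0, 0.001, 0],
    [0, 0, 0, 0.001, 0],
    [0, 0, 0, 0.02, 0],
    [0, 0, 0, 0.06, 0],
    [0, 0, 0, 0.11, 0],
    [0, -0.04, -0.04, 0.13, 0],
    [0, -0.08, -0.08, 0.13, 0],
    [0, -0.1, -0.09, 0.13, 0],
    [0, -0.1, -0.09, 0.13, 0],
    [0, -0.1, -0.09, 0.13, 0]
  ]
}}

```text
time: 21.32
eef_pos: [0.4604, 0.0421, 0.3841]
orientation: [0.027, 0.707, 0.027, -0.706]
force: [-0.7, 0.3, 0.1]
gripper_width: 0.0918
```

Run:
```python
from h import *
s=sensors.observe(); print(s['time'],s['eef_pos'],s['force'],s['gripper_width'])
out=[]
for n in('side','scene'):
    im,K,D,Rw,o=cam(n)
    pr=lambda X:cv2.projectPoints(np.array(X,float),cv2.Rodrigues(Rw.T)[0],-Rw.T@o,K,D)[0].reshape(-1,2)
    u,v=pr([[.56,.131,.20]])[0].astype(int); th=np.linspace(0,6.28,200)
    ring=lambda x,y,r,z: pr(np.c_[x+r*np.cos(th),y+r*np.sin(th),0*th+z])
    c=cv2.resize(im[v-30:v+30,u-33:u+33],None,fx=6,fy=6,interpolation=cv2.INTER_CUBIC)
    for z in (.185,.218):
        a=ring(.56,.1315,.031,z); cv2.polylines(c,[((a-[u-33,v-30]+.5)*6).astype(int)],True,(0,255,0),1)
    out.append(c); out.append(cv2.resize(im,(396,297))); 
a=np.vstack([np.hstack([out[0],out[2]]),np.hstack([out[1][:236],out[3][:236]])])
save('fin',a); print(a.shape)
```

```text
21.325 [0.46042604 0.04214987 0.38414221] [-0.66615717  0.29876459  0.06163407] 0.09177173889524279
(596, 792, 3)
```

View pics/fin.png

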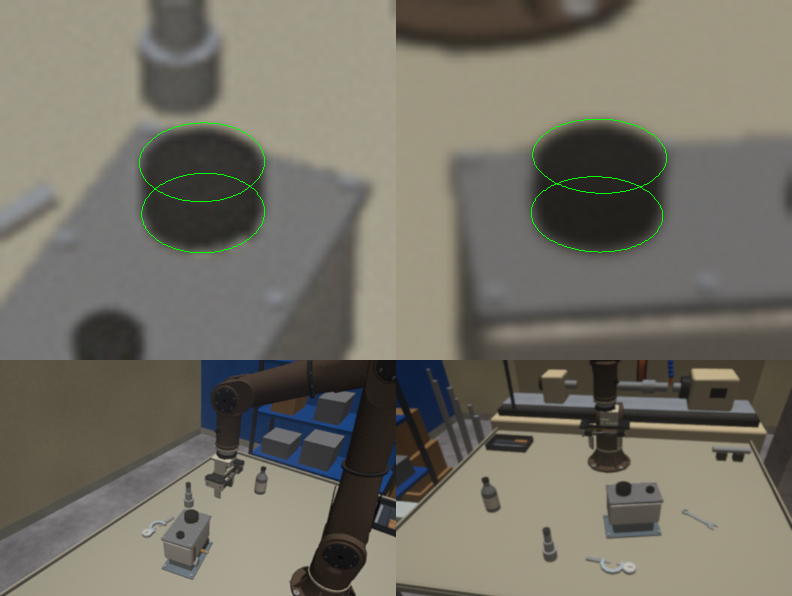

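Both views show the cap matching its fully home outline, level and centred, with the bystanders where they were and the arm clear. I'll hand the job in.

```bash
python3 -c "
from bench import job; print(job.close_job())"
```

```text
the job is handed in; nothing more can be done
None
```

The filler cap is back on the neck, screwed fully home and hand-tight. I let go of it and handed the job in at about 21 s of the 70 s allowed; no verdict was reported.

- **Centring:** I gripped the cap twice, 90° apart, so it sat centred in the jaws. I then set it on the thread with about 5–10 N of downward force.
- **Turning back:** It rode up to the crest, with its lower edge about 10 mm above the shoulder, then dropped off. The force went to zero, and lowering it brought it to rest at about 5 mm.
- **Screwing home:** I turned it forward about 165° in all. The lower edge ended within about 0.1 mm of the shoulder, going by the gripper height. Over the last 3° the turning moment jumped from 0.09 to 0.51 N m, a little past the 0.3 N m needed.

**Last checks:** Both outside views show the cap on its fully home outline, level and centred. The other things look unmoved, judged by eye, not measured. The gripper is open and clear, with the force reading near zero.

**Doubtful reading:** The turning moment read slightly negative (about −0.1 N m) while the cap turned through the thread's play, probably sensor bias from sideways load. The final 0.51 N m could be off by about that much.

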